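# Clear the light pad and hold the long gas cell over it

### The job

Clear the white light pad by sorting the two brass tube fittings lying on it: put the straight hex union in the round dish and the tee in the rectangular bin. Then draw the longer of the two glass gas cells straight up out of its rack, bring it over the middle of the light pad well clear of it (its lowest end at least 100 mm above the bench), and tilt it to about 45 degrees, halfway between upright and level, whichever way it leans, for inspection. Finish while still holding it there, motionless in the gripper; leave the short cell and everything else on the bench where it is.

Things in the scene. Friction and masses are not known exactly. Their poses are not given: they have to be found in the camera images.
- light: Flat inspection light pad fixed on the bench: 140 (x) x 200 (y) x 12 mm high, white top with a narrow black border. Origin: centre of its underside, on the bench; z up. The two fittings start on its top, one on each side of its middle along y.
- union: Loose straight tube union of plain brass, about 80 g, lying on a flat of its hexagon: in the middle a hexagon 24 mm across flats (28 mm across corners, the corners point sideways as it lies) and 24 mm long, with a round stub 16 mm in diameter and 14 mm long at each end; 52 mm long in all. Origin: its centre, 12 mm above what it lies on; x runs along its length, z up at the start.
- tee: Loose tube tee of plain brass, about 90 g, lying flat: a 24 mm cube with round stubs 18 mm in diameter; two stubs 16 mm long along +x and -x (56 mm over both), one branch stub 22 mm long along +y, reaching 34 mm from the centre. Nothing on the -y face. Origin: centre of the cube, 12 mm above what it lies on; z up at the start.
- dish: Round steel dish fixed on the bench, rim 130 mm across, 35 mm high, wall 4 mm, inner floor 5 mm above the bench and 108 mm across. Origin: centre of its underside. Stands left or right of the light pad.
- bin: Open rectangular grey plastic bin fixed on the bench, 150 (x) x 120 (y) x 50 mm high, walls and floor 4 mm thick. Origin: centre of its underside; z up. Stands on the other side of the light pad from the dish.
- rack: Aluminium block fixed on the bench beyond the light pad, 70 (x) x 200 (y) x 55 mm high, with two square wells, 36 mm wide and 45 mm deep (floor 10 mm above the bench), at y = -55 and +55 mm from its middle. One cell stands in each well. Origin: centre of its underside; z up.
- long_cell: The longer loose glass gas cell, about 180 g, standing upright in one of the rack's wells: square steel foot 30 x 30 x 12 mm, glass tube 26 mm in diameter, square black cap 34 x 34 mm and 30 mm high. 135 mm long in all, so its top stands 145 mm above the bench (the short cell's at 105 mm); the cap's faces lie along the cell's x and y. Origin: centre of the underside of its foot; z runs along the cell to the cap, up at the start.
- long_cell_mid (a point): Point on the long cell's axis at half its length, 67.5 mm from the foot's underside. Axes as the cell.
- short_cell: The shorter cell, a bystander in the rack's other well: like the long cell but 95 mm long. Origin: centre of its underside. Leave it.
- jar: Bystander: small amber glass jar, 52 mm across and 65 mm high. Origin: centre of its underside.
- screwdriver: Bystander: screwdriver lying to the right of the work, roughly along x. Origin: underside.
- wrench: Bystander: wrench lying to the left of the work, roughly along x. Origin: underside.
- beaker: Bystander: glass beaker, 66 mm across and 85 mm high. Origin: centre of its underside.
- weight: Bystander: steel weight, 44 mm across and 40 mm high. Origin: centre of its underside.

How it is judged:
On the way, in this order (a step that is already met when the one before it is completed fails the run):
1. the union lies released in the round dish and the tee in the rectangular bin (horizontal distance between union and dish below 0.05 m and height (world z) of union below 0.04 m and x of tee in the frame of bin between -0.06 and 0.06 m and y of tee in the frame of bin between -0.045 and 0.045 m and height (world z) of tee below 0.042 m and contact force between the fingers and union below 0.1 N and linear speed of each of union, tee below 0.03 m/s and contact force between the fingers and tee below 0.1 N), for 0.2 s.
2. the long cell is drawn up out of the rack by the gripper (height (world z) of long_cell above 0.065 m and contact force between the fingers and long_cell above 0.5 N), for 0.2 s.
At the end, for the whole second after the job is handed in: Long cell held still, free of rack and pad: middle within 60 mm of the pad's centre and above 125 mm, foot above 90 mm, axis 32-58 degrees from vertical. Union rests in the dish, tee in the bin, both released. Bystanders within 30 mm of their start, short cell in its well (all of step 1 and contact force between the fingers and long_cell above 0.5 N and horizontal distance between long_cell_mid and light below 0.06 m and height (world z) of long_cell above 0.09 m and height (world z) of long_cell_mid above 0.125 m and angle between long_cell's own z axis and vertical between 0.56 and 1.01 rad and linear speed of long_cell below 0.03 m/s and contact force between long_cell and rack below 0.1 N and contact force between long_cell and light below 0.1 N and distance of each of short_cell, jar, screwdriver, wrench, beaker, weight from where it was at the start of the episode below 0.03 m and angle between short_cell's own z axis and vertical below 0.2 rad); the arm keeps its last pose, push and grip.
It fails at once if a bystander or the short cell is moved by more than 30 mm or knocked over (distance of any of short_cell, jar, screwdriver, wrench, beaker, weight from where it was at the start of the episode above 0.03 m or angle between any of short_cell, jar, beaker's own z axis and vertical above 0.4 rad).
It also fails if it takes over 58 s, if anything falls off the work surface, if the arm or the gripper's body presses on something with over 40 N, if the wrist force passes 120 N, or if a joint passes its speed limit or range.

### The arm

A 7-joint arm with a two-finger parallel gripper is mounted at the origin on the work surface. World frame = base frame: x ahead of the robot, y to its left, z up, the work surface at z = 0. Lengths are in m, angles in rad, forces in N, time in s.
With the tool pointing down it reaches from about 0.4 to 0.875 m from the base axis. Payload 19.3 kg.
Tool frame: the origin (TCP) lies at the very end of the fingers, on their centre line; the grasp point (between the pads) lies bot.grasp_offset behind it (bot.grasp_offset is the distance from the TCP to the grasp point, in m); z points along the fingers, y is the direction in which the jaws open and shut (so a half turn about z gives the same grasp; the last joint's range is limited). The gripper opens to 85 mm and grips with 20 to 120 N. Pads are 22 mm wide; open, the fingers measure 114 mm over their backs; the gripper's body (76 mm by 85 mm) begins 54 mm behind the grasp point. The pads swing forward as they close: fully open they stand 13 mm farther back than shut.
Start: joints at [-1.197, 0.521, -0.036, 1.599, 0.021, 1.021, -0.113], TCP at [0.268, 0.564, 0.231] pointing down, gripper open.
Joint ranges: [-2.91, 2.91], [-0.3, 2.13], [-1.5, 1.42], [0.17, 2.43], [-1.26, 4.41], [0.16, 1.93], [-2.52, 2.52]. Speed limits (rad/s): [1.89, 1.89, 2.39, 2.39, 3.01, 3.01, 3.01].

### API

Orientations are given as [roll, pitch, yaw] about the fixed x, y, z axes, in that order (R = Rz(yaw) Ry(pitch) Rx(roll)).
In Python, from workcell import bot gives the robot as it stands. The module is installed in compiled form; this text tells all that it offers.
- The arm moves only by the shell command python3 -m handwheel 'ROWS' [OPENING] [FORCE]. ROWS is JSON, a list of rows, each a list of 6 numbers: the shift along the tool's x, y, z as a fraction of full scale, then the turn, a rotation vector about the tool's x, y, z as a fraction of full scale. In form: [[x, y, z, rx, ry, rz], ...]. A call has 1 to 8 rows; each row shifts and turns the commanded pose from where the row before left it, along the tool's axes as they then stand; what a row does not reach is not made up. Full scale, the value 1, is 0.025 m for a shift and 360 degrees for a turn. A row lasts 1/8 s, in which the tool goes at most 62.5 mm and 10.7 degrees, less where a joint would pass 70% of its speed; a pose out of reach is approached as far as the arm can. A call with a number of a shift or a turn outside -1 to 1 is refused whole. A call with a gripper value outside its range is refused whole. OPENING is the closure, from -1 (fully open) to 1 (shut), set as the call begins (- or left out, the last holds). The fingers move at their own pace and stop on an object; FORCE is the grip in N (left out, the last holds). Time passes only in rows, so rows that do not move let the fingers close. It gives the time, the measured TCP pose, the force and the opening at its end, in the units of the state.
- bot.observe(): the state, without advancing time (a new reading comes with each control period).
- bot.grab_frame(name): name is "scene" or "top" or "wrist"; returns a dict with "pixels" (384x512x3 uint8, blue, green, red), "vertical_fov" (degrees; the focal length in pixels is half the picture's height over the tangent of half this angle, whatever the lens; pixels are square), "cx", "cy" (the principal point, pixels), "D" ([k1, k2, p1, p2, k3] as OpenCV has them; the pictures are not rectified), "R" (3x3) and "t" (3): a world point X has camera coordinates R X + t. Camera axes: x right, y down, z forward; pixel columns grow to the right and rows downward; lengths in m; the calibration is good to about 2 mm. A picture is of the moment at which its call begins. There is no depth.
- bot.job_done(): hands the job in, once; it reports no verdict.
Trained networks look in a picture, given as the dict that the camera call returned (one of the last four; its "shot" number tells which), for a name from the list of things; names that differ only in an ending like _2 or _b are one class to them, and where a whole thing is asked for, a point or a joint stands for the part that bears it (a point fixed in the world has none). Each returns a list of dicts, best first, with "score" (0 to 1); they miss things now and then, are a little off and sometimes report something else, mostly with a low value. They report only what shows in the picture. A call takes as long as a camera call.
- bot.trace(picture, thing): "region" (384x512 bool, what is visible of it) and "point" ([column, row] in pixels, amid what is visible of it).
The state is a dict: "clock": time; "qpos": joint angles; "qd": joint speeds; "joint_efforts": joint torques, N m; "position": TCP position; "tool_rot": TCP orientation; "force": force on the tool from outside, world axes, zero at the start; "moment": the same for the moment, N m; "grip_width": finger opening in m.
Only numpy, scipy, OpenCV 4.12 (cv2) and the standard library are available. Lean on these libraries where they do the work, as an engineer would, in place of code of your own. Each camera call takes 0.05 s, during which the arm holds its last target.

## Working session

There is one attempt and no reset: what is moved stays moved. The work goes in short steps, Python scripts to look and compute and a shell command to move; the robot and the scene stay as the last step left them, time stands still between calls to the robot, and variables do not carry over. Pictures are saved under pics/ and viewed, and the job is handed in when it is done.

```bash
mkdir -p pics; ls
cat > h.py <<'E'
import numpy as np, cv2
from workcell import bot
from scipy.spatial.transform import Rotation as Ro
def K(f):
    fl=192/np.tan(np.radians(f["vertical_fov"])/2)
    return np.array([[fl,0,f["cx"]],[0,fl,f["cy"]],[0,0,1.]])
def ray(f,uv,z):
    p=cv2.undistortPoints(np.array([[uv]],float),K(f),np.array(f["D"],float))[0,0]
    R=np.array(f["R"]);t=np.array(f["t"])
    d=R.T@np.array([p[0],p[1],1]);c=-R.T@t
    return c+d*(z-c[2])/d[2]
def proj(f,X):
    R=np.array(f["R"]);
    return cv2.projectPoints(np.array(X,float).reshape(-1,1,3),cv2.Rodrigues(R)[0],np.array(f["t"],float),K(f),np.array(f["D"],float))[0].reshape(-1,2)
E
python3 - <<'E'
from h import *
s=bot.observe();print(s, bot.grasp_offset)
for n in("top","scene","wrist"):
    f=bot.grab_frame(n);cv2.imwrite(f"pics/{n}0.png",f["pixels"])
    print(n,-np.array(f["R"]).T@f["t"],f["vertical_fov"],f["D"])
    if n=="wrist":continue
    for o,z in dict(light=.012,union=.03,tee=.03,dish=.03,bin=.04,rack=.055,long_cell=.145,short_cell=.105,jar=.065,screwdriver=.01,wrench=.01,beaker=.085,weight=.04).items():
        for r in bot.trace(f,o)[:2]: print(n,o,round(r["score"],2),np.round(r["point"]),r["region"].sum(),np.round(ray(f,r["point"],z),3))
E
```

```text
pics
{'clock': 0.0, 'qpos': array([-1.19720583,  0.5220426 , -0.03633567,  1.60000422,  0.02122289,
        1.02108574, -0.11280445]), 'qd': array([-0.0003977 , -0.00075165, -0.001773  , -0.00038486,  0.00138453,
        0.00107358,  0.00086425]), 'joint_efforts': array([ 2.49393488e-03, -9.27099967e+01,  1.98158652e+00, -3.69953156e+01,
        1.80634763e-02,  8.02283641e-03, -2.60473439e-05]), 'position': array([0.268244  , 0.56413667, 0.23070919]), 'tool_rot': array([-3.14044256e+00,  9.72971239e-05,  2.69780686e+00]), 'force': array([ 0.40307881, -0.92082115, -0.08148134]), 'moment': array([-0.02016085, -0.00912744, -0.00332293]), 'grip_width': 0.08519315039726637} 0.0187
top [ 0.40212919 -0.01792939  1.28645322] 55.50234959424647 [-0.03443335  0.          0.          0.          0.        ]
top light 0.69 [262. 208.] 2017 [ 0.496 -0.029  0.012]
top union 0.57 [250. 208.] 68 [0.499 0.013 0.03 ]
top dish 0.76 [163. 224.] 1112 [0.448 0.314 0.03 ]
top bin 0.95 [337. 221.] 1600 [ 0.446 -0.284  0.04 ]
top bin 0.48 [387. 216.] 171 [ 0.46  -0.456  0.04 ]
top rack 0.73 [250. 160.] 1017 
[... 718 characters left out ...]
14 [0.489 0.022 0.03 ]
scene tee 0.49 [248. 166.] 208 [ 0.484 -0.09   0.03 ]
scene dish 0.97 [395. 201.] 1671 [0.45  0.324 0.03 ]
scene bin 0.92 [194. 132.] 2093 [ 0.433 -0.289  0.04 ]
scene rack 0.86 [256. 231.] 2203 [0.688 0.022 0.055]
scene short_cell 0.78 [230. 206.] 305 [ 0.673 -0.054  0.105]
scene jar 0.69 [377. 259.] 559 [0.656 0.317 0.065]
scene screwdriver 0.88 [140. 129.] 185 [ 0.461 -0.471  0.01 ]
scene wrench 0.92 [434. 238.] 436 [0.51  0.442 0.01 ]
scene beaker 0.78 [141. 186.] 758 [ 0.691 -0.304  0.085]
scene weight 0.86 [197. 180.] 274 [ 0.593 -0.196  0.04 ]
wrist [0.2056787  0.5930538  0.37393925] 63.37664356430548 [-0.00075104  0.          0.          0.          0.        ]
```

Run:
```python
import cv2
t=cv2.imread('pics/top0.png');s=cv2.imread('pics/scene0.png')
a=cv2.resize(t[130:260,180:320],None,fx=5,fy=5,interpolation=cv2.INTER_CUBIC)
cv2.imwrite('pics/top0c.png',a[:600])
cv2.imwrite('pics/scene0c.png',cv2.resize(s[120:270,180:340],None,fx=4,fy=4,interpolation=cv2.INTER_CUBIC))
```

```text
(no output)
```

View pics/top0.png

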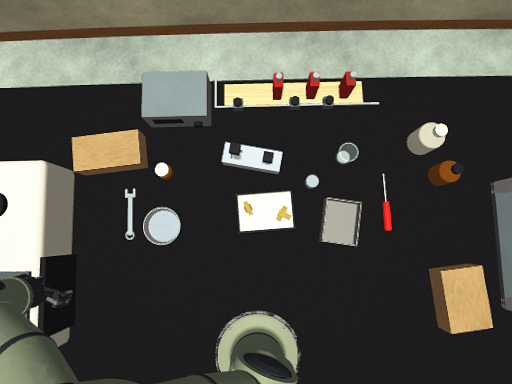

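View pics/top0c.png

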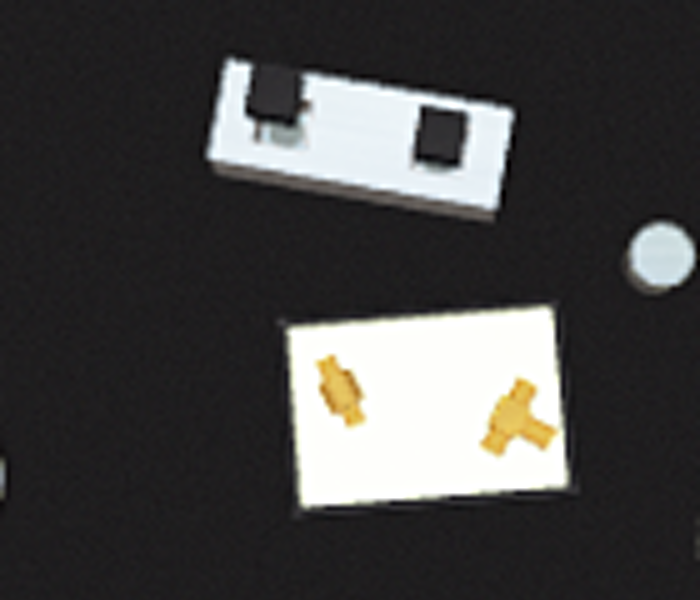

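View pics/scene0c.png

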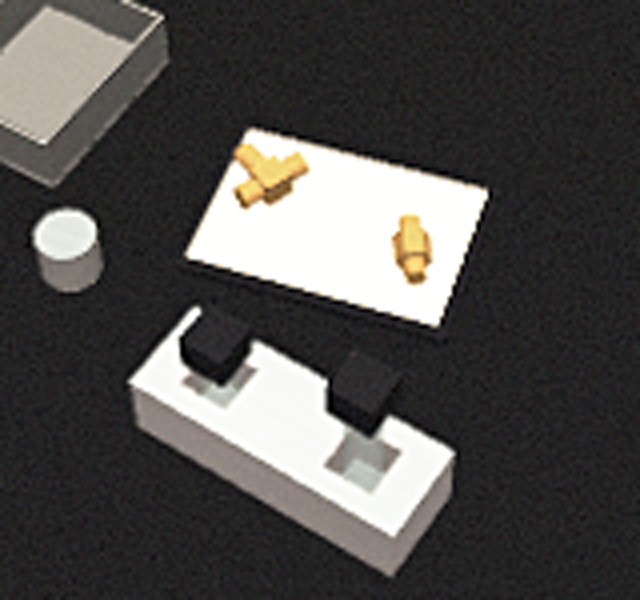

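```bash
cat > fit.py <<'E'
from h import *
from scipy.optimize import minimize
def box(x0,x1,y0,y1,z0,z1): return np.array([[x,y,z] for x in(x0,x1) for y in(y0,y1) for z in(z0,z1)])
def cyl(r,a,b,ax,z=0.0):
    th=np.linspace(0,2*np.pi,24,endpoint=False);c,s=r*np.cos(th),r*np.sin(th);o=[]
    for e in(a,b):
        v=np.full(24,e)
        o.append(np.stack({'x':[v,c,s],'y':[c,v,s],'z':[c,s,v]}[ax],1))
    return np.vstack(o)+[0,0,z]
hexx=np.array([[x,.014*np.cos(k*np.pi/3),.014*np.sin(k*np.pi/3)] for x in(-.012,.012) for k in range(6)])
UN=[hexx,cyl(.008,-.026,.026,'x')]
TEE=[box(-.012,.012,-.012,.012,-.012,.012),cyl(.009,-.028,.028,'x'),cyl(.009,0,.034,'y')]
S=4
def sil(f,parts,p,z):
    c,s=np.cos(p[2]),np.sin(p[2]);R=np.array([[c,-s,0],[s,c,0],[0,0,1]])
    m=np.zeros((384*S,512*S),np.uint8)
    for P in parts:
        q=proj(f,P@R.T+[p[0],p[1],z]); q=(q+.5)*S-.5
        cv2.fillConvexPoly(m,cv2.convexHull(np.round(q*16).astype(np.int32)),1,shift=4)
    return m
def fit(obs,parts,p0,z,yaws):
    """obs: list (frame,mask full res bool)"""
    big=[]
    for f,m in obs:
        ys,xs=np.where(m);w=(max(0,ys.min()-12)*S,(ys.max()+12)*S,max(0,xs.min()-12)*S,(xs.max()+12)*S)
        big.append((f,cv2.resize(m.astype(np.float32),None,fx=S,fy=S,interpolation=cv2.INTER_LINEAR)>.5,w))
    def cost(p):
        t=0
        for f,M,w in big:
            s=sil(f,parts,p,z)[w[0]:w[1],w[2]:w[3]]>0;m=M[w[0]:w[1],w[2]:w[3]]
            t+=1-(s&m).sum()/max(1,(s|m).sum())
        return t/len(big)
    best=None
    for y in yaws:
        r=minimize(cost,[*p0,y],method='Nelder-Mead',options=dict(initial_simplex=[[p0[0]+a,p0[1]+b,y+c] for a,b,c in((0,0,0),(.01,0,.0),(0,.01,0),(0,0,.25))],xatol=2e-4,fatol=1e-4,maxiter=150))
        if best is None or r.fun<best.fun: best=r
    return np.round(best.x,4),round(best.fun,3)
E
python3 - <<'E'
from fit import *
T=bot.grab_frame("top");C=bot.grab_frame("scene")
def brass(f):
    h=cv2.cvtColor(f["pixels"],cv2.COLOR_BGR2HSV);return (h[...,1]>100)&(h[...,0]>8)&(h[...,0]<32)&(h[...,2]>60)
def blobs(f,boxes):
    out=[]
    m=brass(f)
    for x0,x1,y0,y1 in boxes:
        q=np.zeros_like(m);q[y0:y1,x0:x1]=m[y0:y1,x0:x1];out.append(q);print(q.sum())
    return out
ut,tt=blobs(T,[(240,257,197,220),(273,294,203,224)])
us,ts=blobs(C,[(274,292,170,194),(235,260,152,174)])
ys=np.arange(0,np.pi,.6)
for n,o in(("both",0),("top",1),("scene",2)):
    sel=lambda a,b:[[(T,a),(C,b)],[(T,a)],[(C,b)]][o]
    print(n,"union",fit(sel(ut,us),UN,(.499,.014),.024,ys))
    print(n,"tee",fit(sel(tt,ts),TEE,(.484,-.09),.024,np.arange(0,6.28,.6)))
def white(f,x0,x1,y0,y1,v=200):
    m=f["pixels"].min(2)>v;q=np.zeros_like(m);q[y0:y1,x0:x1]=m[y0:y1,x0:x1];return q
# light: fill convex hull
def hull(m):
    c=cv2.findNonZero(m.astype(np.uint8));z=np.zeros(m.shape,np.uint8);cv2.fillConvexPoly(z,cv2.convexHull(c),1);return z>0
lt=hull(white(T,230,300,185,240));ls=hull(white(C,222,310,148,205))
print("light",fit([(T,lt)],[box(-.066,.066,-.096,.096,0,.012)],(.49,-.03),0,[0]),fit([(C,ls)],[box(-.066,.066,-.096,.096,.0,.012)],(.49,-.03),0,[0]))
rt=bot.trace(T,"rack")[0]["region"];rs=bot.trace(C,"rack")[0]["region"]
R=[box(-.035,.035,-.1,.1,0,.055)]
print("rack",fit([(T,hull(rt))],R,(.66,0),0,[-.2]),fit([(C,hull(rs))],R,(.66,0),0,[-.2]))
for n,P in(("dish",[cyl(.065,0,.035,'z')]),("bin",[box(-.075,.075,-.06,.06,0,.05)])):
    p0=dict(dish=(.45,.32),bin=(.44,-.29))[n]
    print(n,[fit([(f,hull(bot.trace(f,n)[0]["region"]))],P,p0,0,[-.1]) for f in(T,C)])
E
```

```text
78
109
117
171
both union (array([0.4986, 0.0215, 0.4529]), np.float64(0.208))
both tee (array([ 0.4787, -0.0963,  2.5885]), np.float64(0.213))
top union (array([0.4993, 0.0204, 3.5648]), np.float64(0.221))
top tee (array([ 0.4788, -0.0952,  2.624 ]), np.float64(0.217))
scene union (array([0.498 , 0.0204, 3.593 ]), np.float64(0.193))
scene tee (array([ 0.4773, -0.097 ,  2.5942]), np.float64(0.193))
light (array([ 0.4886, -0.0386,  0.0385]), np.float64(0.078)) (array([ 0.4945, -0.0388,  0.1521]), np.float64(0.176))
rack (array([ 0.6728,  0.0024, -0.1824]), np.float64(0.067)) (array([ 0.6739,  0.0046, -0.1987]), np.float64(0.05))
dish [(array([0.4452, 0.3208, 0.3054]), np.float64(0.069)), (array([0.4368, 0.3189, 0.1675]), np.float64(0.085))]
bin [(array([ 0.4444, -0.2963, -0.1444]), np.float64(0.055)), (array([ 0.4439, -0.2949, -0.1674]), np.float64(0.033))]
```

```bash
cat > go.py <<'E'
from h import *
import sys
def rel(x,y,z,yaw_deg=None):
    s=bot.observe();p=s["position"];R=Ro.from_euler('xyz',s["tool_rot"])
    d=R.inv().apply(np.array([x,y,z])-p)/.025
    print("t",s["clock"],"p",np.round(p,4),"rpy",np.round(np.degrees(s["tool_rot"]),1),"j",np.round(s["qpos"],2),"shift units",np.round(d,3))
    if yaw_deg is not None:
        T=Ro.from_euler('xyz',[180,0,yaw_deg],degrees=True)
        print("rotvec units",np.round((R.inv()*T).as_rotvec()/(2*np.pi),4))
if __name__=="__main__": rel(*map(float,sys.argv[1:]))
E
python3 -m handwheel '[[-0.98,-0.87,0.2,0,0,0],[-0.98,-0.87,0.2,0,0,0],[-0.98,-0.87,0.2,0,0,0],[-0.98,-0.87,0.2,0,0,0],[-0.98,-0.87,0.2,0,0,0],[-0.98,-0.87,0.2,0,0,0],[-0.98,-0.87,0.2,0,0,0],[-0.98,-0.87,0.2,0,0,0]]' -1 60
python3 go.py .4988 .0208 .12 25.5
```

```text
clock: 2.85
position: [0.3711, 0.3222, 0.1913]
tool_rot: [3.141, 0.0, 2.698]
force: [-0.1, -0.1, -0.5]
grip_width: 0.0854
t 2.85 p [0.3711 0.3222 0.1913] rpy [180.    0.  154.6] j [-0.83  0.36 -0.    1.99  0.    0.79  0.29] shift units [-9.791 -8.696  2.85 ]
rotvec units [ 1.000e-04 -1.000e-04  3.585e-01]
```

```bash
python3 -m handwheel '[[-0.98,-0.87,0,0,0,0],[-0.98,-0.87,0,0,0,0],[-0.98,-0.87,0,0,0,0],[-0.98,-0.87,0,0,0,0],[-0.98,-0.87,0,0,0,0],[-0.98,-0.87,0,0,0,0],[-0.98,-0.87,0,0,0,0],[-0.98,-0.87,0,0,0,0]]' >/dev/null
python3 -m handwheel '[[-0.98,-0.87,0.2,0,0,0],[-0.98,-0.87,0.2,0,0,0],[0,0,0.2,0,0,0.0295],[0,0,0.2,0,0,0.0295],[0,0,0.2,0,0,0.0295],[0,0,0,0,0,0.0295],[0,0,0,0,0,0.0295],[0,0,0,0,0,0.0295]]' >/dev/null
python3 -m handwheel '[[0,0,0,0,0,0.0295],[0,0,0,0,0,0.0295],[0,0,0,0,0,0.0295],[0,0,0,0,0,0.0295],[0,0,0,0,0,0.0295],[0,0,0,0,0,0.0295]]'
python3 go.py .4988 .0208 .12 25.5
python3 - <<'E'
from h import *
f=bot.grab_frame("wrist");cv2.imwrite("pics/w1.png",f["pixels"]);import pickle;pickle.dump(f,open("w1.pkl","wb"))
E
```

```text
clock: 5.6
position: [0.4986, 0.0216, 0.1664]
tool_rot: [3.142, -0.0, 0.468]
force: [0.2, 0.6, 0.0]
grip_width: 0.0855
t 5.6 p [0.4986 0.0216 0.1664] rpy [180.   -0.   26.8] j [-0.66  0.51  0.68  2.01 -0.45  0.77 -0.81] shift units [-0.009  0.032  1.857]
rotvec units [ 0.     -0.0001  0.0036]
```

View pics/w1.png

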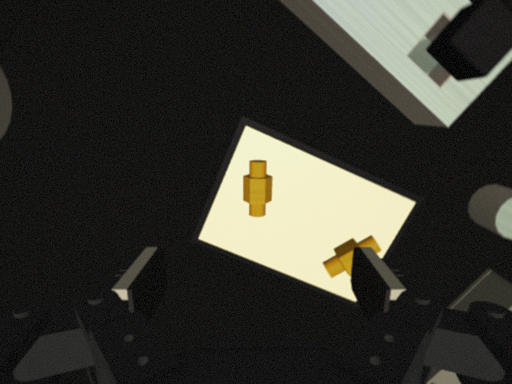

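Run:
```python
from fit import *
import pickle
f=pickle.load(open("w1.pkl","rb"))
h=cv2.cvtColor(f["pixels"],cv2.COLOR_BGR2HSV)
m=(h[...,1]>130)&(h[...,0]>8)&(h[...,0]<32)&(h[...,2]>60)
u=np.zeros_like(m);u[150:225,235:280]=m[150:225,235:280]
t=np.zeros_like(m);t[225:285,315:385]=m[225:285,315:385]
print(u.sum(),t.sum())
print(fit([(f,u)],UN,(.499,.021),.024,[.3,.45]))
print(fit([(f,t)],TEE,(.479,-.096),.024,[2.6]))
w=np.zeros_like(m);w[115:305,190:420]=(f["pixels"].min(2)>120)[115:305,190:420]|m[115:305,190:420]
z=np.zeros(m.shape,np.uint8);cv2.fillConvexPoly(z,cv2.convexHull(cv2.findNonZero(w.astype(np.uint8))),1)
print("light",fit([(f,z>0)],[box(-.066,.066,-.096,.096,.0115,.012)],(.489,-.038),0,[.04]))
```

```text
1175 890
(array([0.4956, 0.0206, 0.48  ]), np.float64(0.113))
(array([ 0.474 , -0.0955,  2.601 ]), np.float64(0.497))
light (array([ 0.4815, -0.0426,  0.0532]), np.float64(0.107))
```

```bash
python3 -m handwheel '[[-0.04,0,1,0,0,0],[-0.04,0,1,0,0,0],[0,0,1,0,0,0],[0,0,1,0,0,0],[0,0,1,0,0,0],[0,0,1,0,0,0],[0,0,0.06,0,0,0],[0,0,0,0,0,0]]'
python3 -m handwheel '[[0,0,0,0,0,0],[0,0,0,0,0,0],[0,0,0,0,0,0],[0,0,0,0,0,0],[0,0,0,0,0,0],[0,0,0,0,0,0]]' 1 60
```

```text
clock: 6.65
position: [0.497, 0.0205, 0.0154]
tool_rot: [3.142, -0.0, 0.474]
force: [-0.3, 0.2, -0.1]
grip_width: 0.0855
clock: 7.4
position: [0.4969, 0.0207, 0.0153]
tool_rot: [-3.141, -0.001, 0.474]
force: [-3.0, 0.7, 13.1]
grip_width: 0.0252
```

```bash
python3 -m handwheel '[[0,0,-0.5,0,0,0],[0,0,-1,0,0,0],[0,0,-1,0,0,0],[0,0,-1,0,0,0],[0,0,0,0,0,0]]'
python3 go.py .441 .32 .1 26
python3 - <<'E'
from h import *
f=bot.grab_frame("wrist");cv2.imwrite("pics/w2.png",f["pixels"])
E
```

```text
clock: 8.02
position: [0.4976, 0.0208, 0.104]
tool_rot: [3.141, -0.003, 0.474]
force: [0.0, -0.8, -1.5]
grip_width: 0.0248
t 8.025 p [0.4976 0.0208 0.104 ] rpy [180.   -0.2  27.1] j [-0.59  0.6   0.59  2.06 -0.55  0.64 -0.72] shift units [  3.447 -11.682   0.163]
rotvec units [ 0.0001 -0.0004  0.0032]
```

View pics/w2.png

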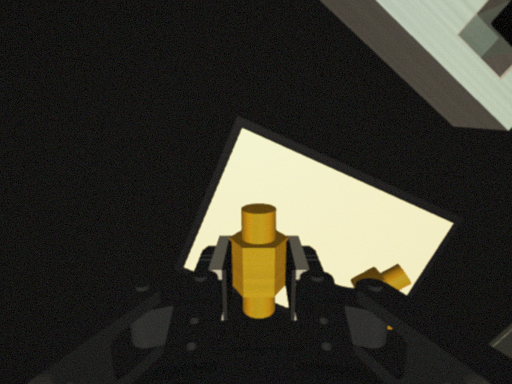

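```bash
python3 -m handwheel '[[0.29,-0.97,0,0,0,0],[0.29,-0.97,0,0,0,0],[0.29,-0.97,0,0,0,0],[0.29,-0.97,0,0,0,0],[0.29,-0.97,0,0,0,0],[0.29,-0.97,0,0,0,0],[0.29,-0.97,0,0,0,0],[0.29,-0.97,0,0,0,0]]'
python3 -m handwheel '[[0.29,-0.97,0,0,0,0],[0.29,-0.97,0,0,0,0],[0.29,-0.97,0,0,0,0],[0.29,-0.97,0,0,0,0],[0,0,0,0,0,0]]'
python3 go.py .441 .32 .014 26
python3 - <<'E'
from h import *
f=bot.grab_frame("wrist");a=f["pixels"]
q=bot.trace(f,"dish")
if q: print(q[0]["score"],ray(f,q[0]["point"],.02)); 
th=np.linspace(0,6.28,60);X=np.stack([.441+.065*np.cos(th),.32+.065*np.sin(th),0*th+.035],1)
b=a.copy();cv2.polylines(b,[proj(f,X).astype(int)],True,(0,0,255),1);cv2.imwrite("pics/w3.png",b)
E
```

```text
clock: 9.07
position: [0.4593, 0.2203, 0.1016]
tool_rot: [3.141, 0.001, 0.473]
force: [0.8, -0.1, -0.2]
grip_width: 0.0249
clock: 9.7
position: [0.4405, 0.3207, 0.1013]
tool_rot: [-3.142, 0.001, 0.476]
force: [0.1, 0.2, -1.6]
grip_width: 0.025
t 9.7 p [0.4405 0.3207 0.1013] rpy [-1.80e+02  1.00e-01  2.73e+01] j [-1.18  0.68  0.63  1.94 -0.6   0.72 -1.28] shift units [0.009 0.036 3.493]
rotvec units [0.     0.0002 0.0036]
0.79 [0.45422926 0.32445897 0.02      ]
```

View pics/w3.png

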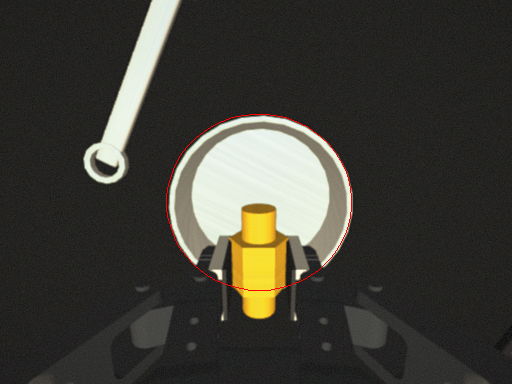

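```bash
python3 -m handwheel '[[0,0,0.9,0,0,0],[0,0,0.9,0,0,0],[0,0,0.9,0,0,0],[0,0,0.8,0,0,0],[0,0,0,0,0,0]]'
python3 -m handwheel '[[0,0,0,0,0,0],[0,0,0,0,0,0],[0,0,0,0,0,0]]' -0.2
python3 -m handwheel '[[0,0,-0.5,0,0,0],[0,0,-1,0,0,0],[0,0,-1,0,0,-0.0295],[0,0,-1,0,0,-0.0295],[0,0,-0.5,0,0,-0.0295],[0,0,0,0,0,0]]' -1
python3 go.py .472 -.096 .13 59
python3 - <<'E'
from h import *
f=bot.grab_frame("wrist");cv2.imwrite("pics/w4.png",f["pixels"])
E
```

```text
clock: 10.42
position: [0.4411, 0.3182, 0.0137]
tool_rot: [3.141, 0.002, 0.473]
force: [-0.4, -0.6, -0.4]
grip_width: 0.0246
clock: 10.8
position: [0.4417, 0.3195, 0.0153]
tool_rot: [-3.141, -0.001, 0.474]
force: [0.3, 0.0, -0.7]
grip_width: 0.0516
clock: 11.55
position: [0.442, 0.3195, 0.1163]
tool_rot: [3.141, -0.002, 1.028]
force: [-0.0, 0.1, -0.3]
grip_width: 0.0853
t 11.55 p [0.442  0.3195 0.1163] rpy [ 1.80e+02 -1.00e-01  5.89e+01] j [-1.09  0.61  0.5   1.93 -0.44  0.7  -0.87] shift units [-13.615   9.608  -0.579]
rotvec units [ 0.     -0.0004 -0.0002]
```

View pics/w4.png

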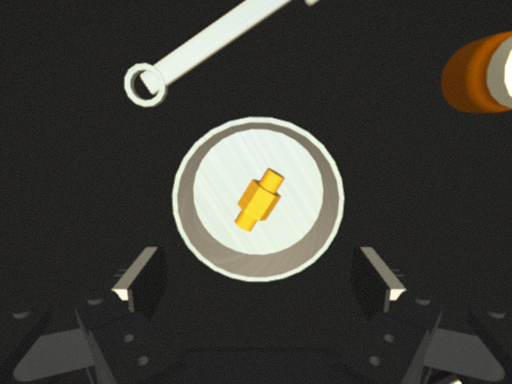

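```bash
python3 -m handwheel '[[-0.97,0.686,-0.1,0,0,0],[-0.97,0.686,-0.1,0,0,0],[-0.97,0.686,-0.1,0,0,0],[-0.97,0.686,-0.1,0,0,0],[-0.97,0.686,-0.1,0,0,0],[-0.97,0.686,-0.1,0,0,0],[-0.97,0.686,-0.1,0,0,0],[-0.97,0.686,-0.1,0,0,0]]' >/dev/null
python3 -m handwheel '[[-0.97,0.686,-0.1,0,0,0],[-0.97,0.686,-0.1,0,0,0],[-0.97,0.686,-0.1,0,0,0],[-0.97,0.686,-0.1,0,0,0],[-0.97,0.686,-0.1,0,0,0],[-0.97,0.686,-0.1,0,0,0],[0,0,0,0,0,0]]'
python3 - <<'E'
from fit import *
f=bot.grab_frame("wrist");cv2.imwrite("pics/w5.png",f["pixels"])
h=cv2.cvtColor(f["pixels"],cv2.COLOR_BGR2HSV)
m=(h[...,1]>130)&(h[...,0]>8)&(h[...,0]<32)&(h[...,2]>60)
n,l,st,_=cv2.connectedComponentsWithStats(m.astype(np.uint8));k=1+np.argmax(st[1:,4]);print(st[k])
r=fit([(f,l==k)],TEE,(.475,-.096),.024,[2.6]);print(r)
from go import rel
rel(r[0][0],r[0][1],.013,np.degrees(r[0][2])-90)
E
```

```text
clock: 13.48
position: [0.472, -0.0974, 0.1495]
tool_rot: [-3.141, 0.001, 1.022]
force: [-0.4, 1.2, 0.3]
grip_width: 0.0858
[ 229  170   64   55 1936]
(array([ 0.4754, -0.0954,  2.6102]), np.float64(0.092))
t 13.525 p [ 0.472  -0.0959  0.1493] rpy [-180.     0.    58.7] j [-0.32  0.47  0.52  2.07 -0.36  0.69 -0.11] shift units [0.093 0.111 5.454]
rotvec units [-0.0001  0.0001 -0.0024]
```

View pics/w5.png

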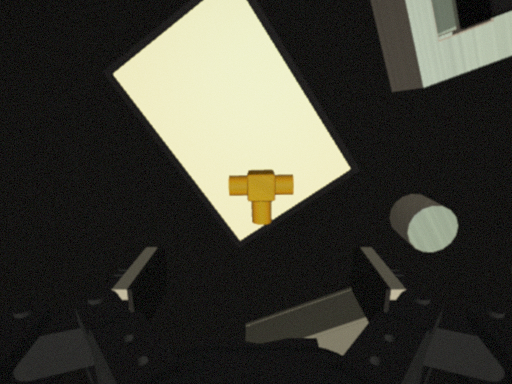

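```bash
python3 -m handwheel '[[0,0.11,0.9,0,0,-0.0024],[0,0,0.9,0,0,0],[0,0,0.9,0,0,0],[0,0,0.9,0,0,0],[0,0,0.9,0,0,0],[0,0,0.9,0,0,0],[0,0,0.05,0,0,0]]'
python3 -m handwheel '[[0,0,0,0,0,0],[0,0,0,0,0,0],[0,0,0,0,0,0],[0,0,0,0,0,0],[0,0,0,0,0,0]]' 1 60
python3 -m handwheel '[[0,0,-0.5,0,0,0],[0,0,-1,0,0,0],[0,0,-1,0,0,0],[0,0,-1,0,0,0],[0,0,-0.5,0,0,0]]'
python3 go.py .444 -.2955 .1 81
python3 - <<'E'
from h import *
f=bot.grab_frame("wrist");cv2.imwrite("pics/w6.png",f["pixels"])
E
```

```text
clock: 14.4
position: [0.4737, -0.096, 0.0123]
tool_rot: [-3.139, 0.001, 1.043]
force: [0.5, 0.3, 0.1]
grip_width: 0.0851
clock: 15.02
position: [0.4752, -0.0967, 0.0146]
tool_rot: [3.141, -0.001, 1.044]
force: [-2.7, 0.8, 11.0]
grip_width: 0.0546
clock: 15.65
position: [0.4752, -0.0967, 0.1154]
tool_rot: [3.14, -0.001, 1.045]
force: [0.1, 0.5, -0.5]
grip_width: 0.054
t 15.65 p [ 0.4752 -0.0967  0.1154] rpy [ 1.799e+02 -1.000e-01  5.990e+01] j [-0.28  0.53  0.47  2.08 -0.41  0.62 -0.04] shift units [-7.502  2.914  0.611]
rotvec units [ 0.0003 -0.0001 -0.0587]
```

View pics/w6.png

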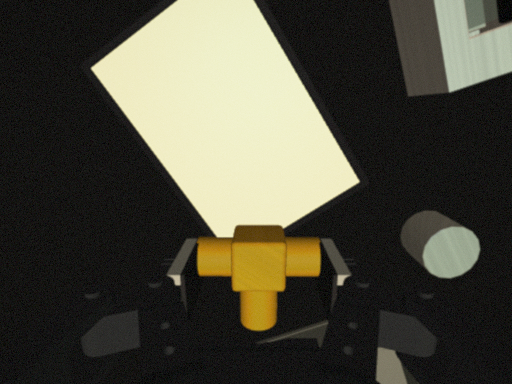

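```bash
python3 -m handwheel '[[-0.94,0.364,0,0,0,0],[-0.94,0.364,0,0,0,0],[-0.94,0.364,0,0,0,0],[-0.94,0.364,0,0,0,0],[-0.94,0.364,0,0,0,0],[-0.94,0.364,0,0,0,0],[-0.94,0.364,0,0,0,0],[-0.94,0.364,0,0,0,0]]'
python3 -m handwheel '[[0,0,0,0,0,-0.0293],[0,0,0,0,0,-0.0293],[0,0,0,0,0,0]]'
python3 go.py .444 -.2955 .014 81
python3 - <<'E'
from h import *
f=bot.grab_frame("wrist");b=f["pixels"].copy()
Rz=Ro.from_euler('z',-.155)
X=Rz.apply([[.075,.06,.05],[.075,-.06,.05],[-.075,-.06,.05],[-.075,.06,.05]])+[.444,-.2955,0]
cv2.polylines(b,[proj(f,X).astype(int)],True,(0,0,255),1);cv2.imwrite("pics/w7.png",b)
E
```

```text
clock: 16.7
position: [0.4429, -0.2966, 0.1131]
tool_rot: [-3.141, -0.0, 1.045]
force: [-0.0, 0.8, -1.2]
grip_width: 0.0545
clock: 17.08
position: [0.443, -0.296, 0.1133]
tool_rot: [-3.141, -0.001, 1.411]
force: [-0.1, -0.9, -1.9]
grip_width: 0.0544
t 17.075 p [ 0.443  -0.296   0.1133] rpy [-180.    -0.    80.9] j [ 0.23  0.57  0.34  1.96 -0.3   0.66  0.6 ] shift units [0.024 0.037 3.971]
rotvec units [-0.     -0.0001 -0.0004]
```

View pics/w7.png

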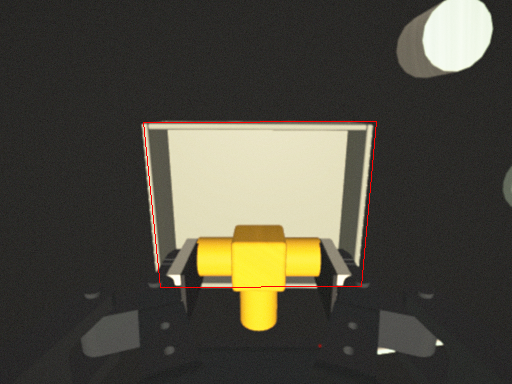

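```bash
python3 -m handwheel '[[0,0,1,0,0,0],[0,0,1,0,0,0],[0,0,1,0,0,0],[0,0,0.95,0,0,0],[0,0,0,0,0,0]]'
python3 -m handwheel '[[0,0,0,0,0,0],[0,0,0,0,0,0],[0,0,0,0,0,0]]' -0.7
python3 -m handwheel '[[0,0,-0.5,0,0,0],[0,0,-1,0,0,0],[0,0,-1,0,0,0],[0,0,-1,0,0,0],[0,0,-1,0,0,0],[0,0,-0.5,0,0,0]]'
python3 - <<'E'
from h import *
f=bot.grab_frame("wrist");cv2.imwrite("pics/w8.png",f["pixels"])
E
```

```text
clock: 17.75
position: [0.4423, -0.2955, 0.0135]
tool_rot: [-3.139, -0.001, 1.409]
force: [0.9, 0.2, -1.5]
grip_width: 0.0543
clock: 18.12
position: [0.4436, -0.2961, 0.0155]
tool_rot: [3.141, 0.0, 1.413]
force: [-0.2, 1.1, 0.3]
grip_width: 0.0727
clock: 18.88
position: [0.4436, -0.2962, 0.1417]
tool_rot: [3.14, 0.0, 1.413]
force: [-0.1, 0.5, -0.3]
grip_width: 0.0725
```

View pics/w8.png

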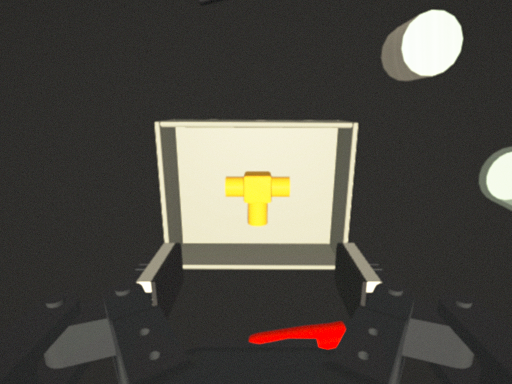

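```bash
python3 go.py .684 .0575 .23 79.1
```

```text
t 18.925 p [ 0.4439 -0.2964  0.1424] rpy [179.8   0.   80.9] j [ 0.21  0.53  0.37  1.94 -0.28  0.72  0.59] shift units [15.489  7.264 -3.495]
rotvec units [0.0004 0.0001 0.0051]
```

```bash
python3 -m handwheel '[[0.97,0.454,-0.4,0,0,0],[0.97,0.454,-0.4,0,0,0],[0.97,0.454,-0.4,0,0,0],[0.97,0.454,-0.4,0,0,0],[0.97,0.454,-0.4,0,0,0],[0.97,0.454,-0.4,0,0,0],[0.97,0.454,-0.4,0,0,0],[0.97,0.454,-0.4,0,0,0]]' -1
python3 -m handwheel '[[0.97,0.454,-0.2,0,0,0],[0.97,0.454,-0.1,0,0,0],[0.97,0.454,0,0,0,0],[0.97,0.454,0,0,0,0],[0.97,0.454,0,0,0,0],[0.97,0.454,0,0,0,0],[0.97,0.454,0,0,0,0.0051],[0,0,0,0,0,0]]'
python3 go.py .684 .0575 .23 79.1
python3 - <<'E'
from h import *
import pickle
f=bot.grab_frame("wrist");b=f["pixels"].copy();T=bot.grab_frame("top")
pickle.dump((f,T),open("w9.pkl","wb"));cv2.imwrite("pics/w9raw.png",b)
Rz=Ro.from_euler('z',-.19)
X=Rz.apply([[.035,.1,.055],[.035,-.1,.055],[-.035,-.1,.055],[-.035,.1,.055]])+[.6735,.0035,0]
cv2.polylines(b,[proj(f,X).astype(int)],True,(0,0,255),1)
for z in(.115,.145):
    X=Rz.apply([[.017,.017,z],[.017,-.017,z],[-.017,-.017,z],[-.017,.017,z]])+[.684,.0575,0]
    cv2.polylines(b,[proj(f,X).astype(int)],True,(0,255,0),1)
cv2.imwrite("pics/w9.png",b)
E
```

```text
clock: 19.92
position: [0.5636, -0.1179, 0.2196]
tool_rot: [-3.141, 0.0, 1.413]
force: [0.3, -0.5, 0.2]
grip_width: 0.0855
clock: 20.92
position: [0.6691, 0.0389, 0.2262]
tool_rot: [-3.141, -0.0, 1.383]
force: [-0.6, -1.2, -0.1]
grip_width: 0.0855
t 20.925 p [0.6691 0.0389 0.2262] rpy [-179.9   -0.    79.2] j [-0.39  0.63  0.4   1.49 -0.26  1.07 -0.12] shift units [ 0.842  0.447 -0.154]
rotvec units [-0.0002 -0.      0.0004]
```

View pics/w9.png

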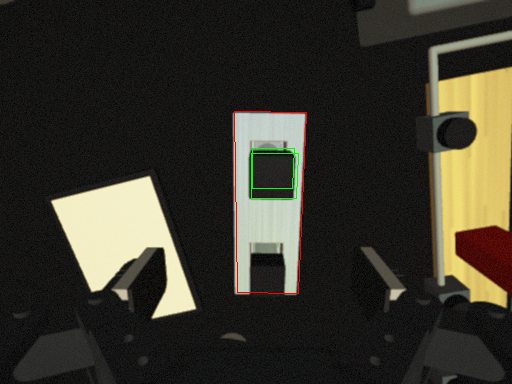

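```bash
python3 -m handwheel '[[0.84,0.4,0,0,0,0],[0,0,0.9,0,0,0],[0,0,0.9,0,0,0],[0,0,0.9,0,0,0],[0,0,0.9,0,0,0],[0,0,0.9,0,0,0],[0,0,0,0,0,0]]'
python3 -m handwheel '[[0,0,0,0,0,0],[0,0,0,0,0,0],[0,0,0,0,0,0],[0,0,0,0,0,0],[0,0,0,0,0,0],[0,0,0,0,0,0]]' 1 60
python3 - <<'E'
from h import *
f=bot.grab_frame("wrist");cv2.imwrite("pics/w10.png",f["pixels"])
E
```

```text
clock: 21.9
position: [0.6813, 0.0542, 0.1135]
tool_rot: [-3.139, 0.001, 1.38]
force: [0.4, -0.4, 0.1]
grip_width: 0.0851
clock: 22.65
position: [0.6826, 0.0552, 0.1157]
tool_rot: [3.141, -0.0, 1.381]
force: [-2.4, -0.7, 7.2]
grip_width: 0.033
```

View pics/w10.png

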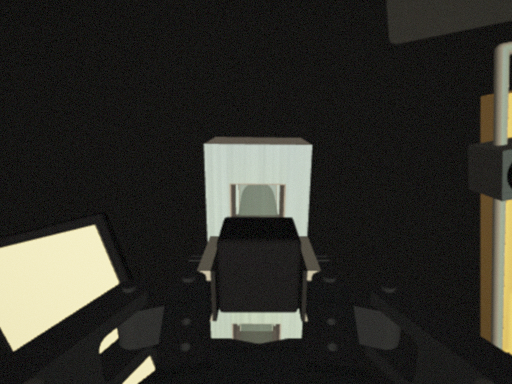

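```bash
python3 -m handwheel '[[0,0,-0.3,0,0,0],[0,0,-0.5,0,0,0],[0,0,-0.6,0,0,0],[0,0,-0.8,0,0,0],[0,0,-0.8,0,0,0],[0,0,-0.8,0,0,0],[0,0,-1,0,0,0],[0,0,-1,0,0,0]]' 1 90
python3 -m handwheel '[[0,0,-1,0,0,0],[0,0,-1,0,0,0],[0,0,-0.6,0,0,0],[0,0,0,0,0,0]]'
python3 go.py .49 -.04 .30 79
python3 - <<'E'
from h import *
f=bot.grab_frame("scene");cv2.imwrite("pics/s1.png",f["pixels"])
E
```

```text
clock: 23.7
position: [0.6823, 0.0551, 0.2615]
tool_rot: [3.141, -0.0, 1.381]
force: [-0.3, -0.2, -1.9]
grip_width: 0.0327
clock: 24.2
position: [0.6826, 0.0551, 0.3258]
tool_rot: [3.14, -0.001, 1.381]
force: [-0.0, -0.9, -2.5]
grip_width: 0.0329
t 24.2 p [0.6826 0.0551 0.3258] rpy [179.9  -0.   79.1] j [-0.41  0.58  0.43  1.32 -0.24  1.29 -0.17] shift units [-5.194 -6.85   1.019]
rotvec units [ 0.0002 -0.0001  0.0003]
```

View pics/s1.png

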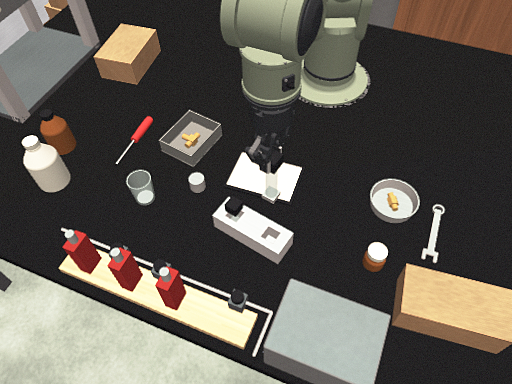

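```bash
python3 -m handwheel '[[-0.6,-0.7,0.2,0,0,0],[-0.72,-0.84,0.3,0,0,0],[-0.72,-0.84,0.4,0,0,0],[-0.72,-0.84,0.4,0,0,0],[-0.72,-0.84,0.4,0,0,0],[-0.72,-0.84,0.4,0,0,0],[-0.6,-0.7,0.3,0,0,0],[-0.32,-0.39,0,0,0,0]]'
python3 -m handwheel '[[0,0,0,0.02,0,0],[0,0,0,0.02,0,0],[0,0,0,0.02,0,0],[0,0,0,0,0,0]]'
python3 go.py .515 -.04 .215 79
```

```text
clock: 25.25
position: [0.5098, -0.0427, 0.2639]
tool_rot: [-3.14, 0.001, 1.38]
force: [0.7, 0.7, -2.2]
grip_width: 0.0326
clock: 25.75
position: [0.5119, -0.0423, 0.2632]
tool_rot: [-2.762, 0.001, 1.381]
force: [-1.1, 0.3, -2.1]
grip_width: 0.0327
t 25.75 p [ 0.5119 -0.0423  0.2632] rpy [-1.582e+02  1.000e-01  7.910e+01] j [-0.27  0.56  0.43  1.58 -0.24  1.43  0.03] shift units [0.117 0.812 1.752]
rotvec units [-0.0604  0.0003  0.0003]
```

```bash
python3 -m handwheel '[[0,0,0,0.02,0,0],[0,0,0,0.02,0,0],[0,0,0,0.02,0,0],[0,0,0,0.005,0,0],[0,0,0,0,0,0]]'
python3 go.py .512 -.04 .225 79
python3 - <<'E'
from h import *
s=bot.observe();R=Ro.from_euler('xyz',s["tool_rot"]);z=R.as_matrix()[:,2]
print("tilt",np.degrees(np.arccos(-z[2])),"mid",s["position"]+.038*z,"foot",s["position"]+.1057*z)
for n in("scene","top"):
    f=bot.grab_frame(n);cv2.imwrite(f"pics/{n}2.png",f["pixels"])
    print(n,proj(f,[s["position"]+.038*z,s["position"]+.1057*z,s["position"]-.03*z]).round(1))
E
```

```text
clock: 26.38
position: [0.5112, -0.0423, 0.2646]
tool_rot: [-2.359, 0.0, 1.381]
force: [0.0, -0.4, -1.8]
grip_width: 0.0327
t 26.375 p [ 0.5112 -0.0423  0.2646] rpy [-135.1    0.    79.1] j [-0.17  0.81  0.39  1.31 -0.27  1.86  0.06] shift units [0.095 1.127 1.112]
rotvec units [-0.1246  0.0002  0.0003]
tilt 44.85845095875594 mid [ 0.48485959 -0.03719918  0.23764165] foot [ 0.43796285 -0.02819818  0.1896524 ]
scene [[264.9 118.1]
 [275.  120.4]
 [253.5 115.4]]
top [[265.5 206.6]
 [262.6 223.6]
 [268.6 188.2]]
```

View pics/scene2.png

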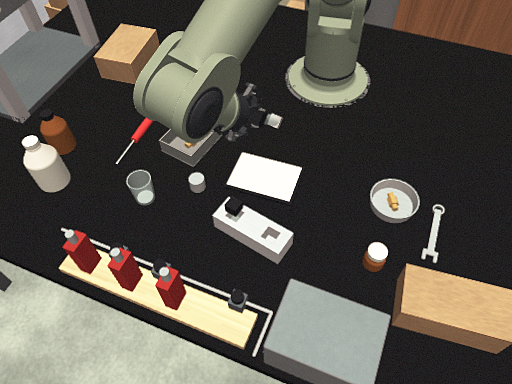

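View pics/top2.png

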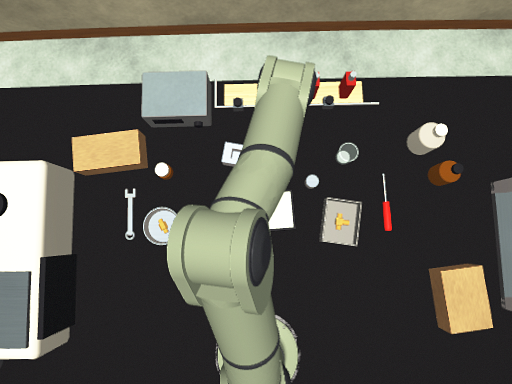

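```bash
python3 -m handwheel '[[0,0,0,0,0,0],[0,0,0,0,0,0],[0,0,0,0,0,0],[0,0,0,0,0,0]]'
python3 - <<'E'
from h import *
f=bot.grab_frame("wrist");cv2.imwrite("pics/w11.png",f["pixels"])
s=bot.observe();R=Ro.from_euler('xyz',s["tool_rot"]);z=R.as_matrix()[:,2]
print(np.abs(s["qd"]).max(),proj(f,[s["position"]-.03*z,s["position"]+.1057*z]))
f=bot.grab_frame("scene")
for o,zz in dict(short_cell=.105,jar=.065,screwdriver=.01,wrench=.01,beaker=.085,weight=.04).items():
    for r in bot.trace(f,o)[:1]: print(o,np.round(ray(f,r["point"],zz),3))
E
```

```text
clock: 26.98
position: [0.5112, -0.0422, 0.2648]
tool_rot: [-2.356, 0.0, 1.381]
force: [0.9, 0.1, -2.0]
grip_width: 0.0324
0.002573883177156634 [[259.40874647 283.00468068]
 [258.93346062 195.1158627 ]]
short_cell [ 0.674 -0.049  0.105]
jar [0.654 0.317 0.065]
screwdriver [ 0.466 -0.472  0.01 ]
wrench [0.507 0.446 0.01 ]
beaker [ 0.694 -0.301  0.085]
weight [ 0.593 -0.198  0.04 ]
```

View pics/w11.png

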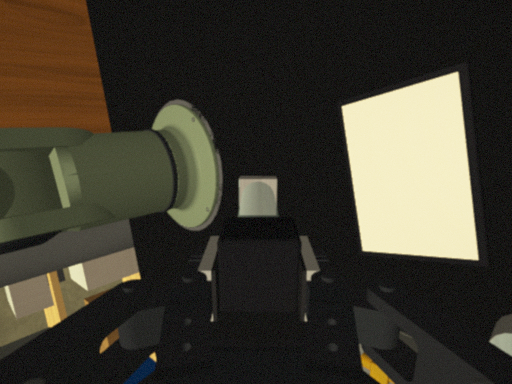

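The wrist picture shows the cap square between the pads and the foot at (258,195), on the predicted axis. The cell is still, and the bystanders match their first readings to within about 5 mm.

```bash
python3 -c "
from workcell import bot
print(bot.job_done())"
```

```text
the job is handed in; nothing more can be done
None
```

I put the union in the round dish and the tee in the rectangular bin. I then drew the long cell straight up out of its rack and handed in while holding it tilted over the light pad. `job_done` gives no verdict, so these are my own last checks.

**Long cell, worked out from the tool pose at t ≈ 27 s of 58 s:**

| Quantity | Value |
|---|---|
| Tilt from vertical | about 45° |
| Middle | (0.485, -0.037, 0.238) m |
| Distance of the middle from the pad centre | within about 7 mm |
| Foot height | about 0.19 m |
| Grip width | 32–33 mm, steady |
| Joint speeds | near zero |

- **Cell in the hand:** the last wrist picture shows the cap square between the pads and the foot where the tool pose predicts it.
- **Fittings:** the last overhead and scene pictures show the union lying in the dish. The overhead picture also shows the tee in the bin, with the gripper clear of both.
- **Bystanders and short cell:** a final trace in the scene camera put all of them within about 5 mm of their first readings.
- **Disagreements:** the overhead and wrist cameras differed by about 7 mm on the pad centre, and the overhead and scene cameras by about 8 mm on the dish. Both are well inside the tolerances. The pads read about 25 mm on the union's 28 mm hexagon, but it was held firmly. No check failed.

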